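# Close the drill jig on a copper handle strap and hold it down

## Robot

A 7-joint arm with a two-finger parallel gripper is mounted at the origin on the work surface. World frame = base frame: x ahead of the robot, y to its left, z up, the work surface at z = 0. Lengths are in m, angles in degrees, forces in N, time in s.
With the tool pointing down it reaches from about 0.4 to 0.85 m from the base axis. Payload 10.4 kg.
Tool frame: the origin (TCP) lies midway between the tips of the shut fingers; the grasp point (between the pads) lies 19 mm behind it; z points along the fingers, y is the direction in which the jaws open and shut (so a half turn about z gives the same grasp; the last joint's range is limited). The gripper opens to 85 mm and grips with 20 to 120 N. Pads are 22 mm wide; open, the fingers measure 114 mm over their backs; the gripper's body (76 mm by 85 mm) begins 54 mm behind the grasp point. The pads swing forward as they close: fully open they stand 13 mm farther back than shut.
Start: joints at [62.475, 19.034, -3.707, 83.658, 1.238, 77.344, -5.071], TCP at [0.276, -0.561, 0.231] pointing down, gripper open.
Joint ranges: [-148.97, 148.97], [-28.65, 121.19], [-84.17, 76.75], [9.2, 138.47], [-72.65, 252.65], [3.7, 117.97], [-149.18, 149.18]. Speed limits (degrees/s): [127.2, 127.2, 159.86, 159.86, 180, 180, 180].

## Interface

Orientations are given as a 3x3 rotation matrix whose columns are the frame's x, y, z axes.
In Python, from workcell import r, optics gives the robot as it stands.
- The arm moves only by the tool arm_command, never from a script. Its argument "motion" is a list of rows, each an object with "dr": the turn, a rotation vector about the tool's x, y, z in rad, a list of three; "dp": the shift along the tool's x, y, z in mm, a list of three; "hand": the opening, from 0 (shut) to 1 (fully open). A call has 1 to 20 rows; each row shifts and turns the commanded pose from where the row before left it, along the tool's axes as they then stand; what a row does not reach is not made up. A row lasts 1/10 s, in which the tool goes at most 50 mm and 8.59 degrees, less where a joint would pass 70% of its speed; a pose out of reach is approached as far as the arm can. A call is refused whole if a number of a shift passes 50 or a number of a turn 0.15, either way. A call with a gripper value outside its range is refused whole. The fingers move at their own pace and stop on an object; "newtons" is the grip in N (left out, the last holds). Time passes only in rows, so rows that do not move let the fingers close. It gives the time, the measured TCP pose, the force and the opening at its end, in the units of the state.
- r.state(): the state, without advancing time (a new reading comes with each control period).
- optics.capture(name): name is "scene" or "top"; returns a dict with "img" (384x512x3 uint8, blue, green, red), "z_map" (384x512 float32, m along the optical axis (not along the pixel's ray), 0 where there is no reading), "intrinsics" (3x3 intrinsics, pixels), "R" (3x3) and "t" (3): a world point X has camera coordinates R X + t. Camera axes: x right, y down, z forward; pixel columns grow to the right and rows downward; lengths in m; the calibration is good to about 2 mm. A picture is of the moment at which its call begins.
- r.finish_job(): hands the job in, once; it reports no verdict.
The state is a dict: "time_s": time; "qpos": joint angles; "dq": joint speeds; "joint_torque": joint torques, N m; "tcp_pos": TCP position; "tool_rot": TCP orientation; "ft_force": force on the tool from outside, world axes, zero at the start; "wrist_torque": the same for the moment, N m; "grip_width": opening from 0.0 (shut) to 1.0 (fully open).
Only numpy, scipy, OpenCV 4.12 (cv2) and the standard library are available. Lean on these libraries where they do the work, as an engineer would, in place of code of your own. Each camera call takes 0.05 s, during which the arm holds its last target.

## Task

The copper handle strap is lying ready in the drill jig. Swing the bench magnifier aside, to the side away from the loose drill plate, so that its head is well clear of the jig and stays there; then take the drill plate by its wooden grip, fit it over the jig's two dowels the right way round (red corner on red corner) until it lies flat on the jig, and finish still holding it pressed firmly down, with roughly a kilo or two of push, ready for drilling. Leave the copper cups, the hammer and the offcut tray where they are.

Things in the scene. Friction and masses are not known exactly. Their poses are not given: they have to be found in the camera images.
- jig_base: Dark steel drill-jig base bolted to the bench: block 96 (its x) by 170 (its y) by 30 mm high, with a 24 mm wide, 10 mm high bolt ear at the middle of each long side. Origin: centre of the underside; z up. A copper strap 22 mm wide lies along its y in a slot, level with its top face and reaching 23 mm past both ends. The corner at -x, +y is painted red. Fixed, but it stands elsewhere in each run
- jig_face (a point): centre of the jig base's top face, 30 mm above the bench; same axes as the base
- big_dowel (a point): root of the big steel dowel (12 mm across) at the red corner of the jig base: 30 mm to -x and 64 mm to +y of its centre, at the top face. The dowel stands 20 mm above that face; its last 7 mm taper to 5 mm across
- small_dowel (a point): root of the small steel dowel (8 mm across) at the opposite corner: +30 mm x, -64 mm y. It stands 15 mm above the top face; its last 7 mm taper to 3 mm across
- drill_plate: Loose aluminium drill plate, about 0.55 kg, 96 (x) by 170 (y) by 12 mm, lying flat on the bench on the robot's left or right. Origin: centre of the underside; z up. Two 3 mm high drill bushes on top, 56 mm from the centre along y and -y. The corner at -x, +y is red and goes over the jig base's red corner: seated, both bodies' axes agree, underside on top face, dowels showing through
- big_hole (a point): middle of the round through hole for the big dowel, 13.6 mm across, at the underside of the plate: -30 mm x, +64 mm y, at the red corner
- small_hole (a point): middle of the slotted through hole for the small dowel, 9.6 mm (x) by 13.6 mm (y), at the underside: +30 mm x, -64 mm y
- plate_grip (a point): centre of the top of the plate's wooden grip, 54 mm above the plate's underside. The grip is a block in the middle of the plate, 24 mm wide (along x), 60 mm long (along y) and 42 mm high, to be pinched across x
- magnifier (a joint): swivel of the magnifier's arm about its upright post, rad: 0 with the head over (or within 30 mm of) the jig's centre, positive turns it counter-clockwise seen from above (the head, seen from the robot, goes to the right, -y); range -1.4 to 1.4. The swivel is stiff (about 0.45 N m, some 1.5 N at the handle) and stays where it is left
- lens (a point): centre of the magnifier's lens, 235 mm from the post and 235 mm above the bench. The white ring head round it is 146 mm across and 20 mm thick; a grey arm, 16 mm thick, joins it to the post at the far side
- magnifier_handle (a point): middle of the black round grab handle of the head, 16 mm thick and 44 mm long, level, pointing straight away from the post: 330 mm from the post's axis and 235 mm above the bench. It can be pinched from above across its thickness or pushed sideways
- offcut_tray: black tray of metal offcuts, 110 by 150 by 40 mm, on the other side from the drill plate; origin centre of its underside. Leave alone
- cup_a: copper cup, 80 mm across and 80 mm high, standing; origin centre of its underside. Leave alone
- cup_b: copper cup, 72 mm across and 72 mm high, standing; origin centre of its underside. Leave alone
- hammer: hammer with wooden handle, 250 mm long, lying; origin under the middle of its length. Leave alone
- magnifier_pivot (a point): on the magnifier's swivel axis, at the height of the lens (235 mm): the axis of an upright steel post, 310 mm tall, on a fixed round foot 170 mm across that stands beyond the jig
Not all that is in view belongs to the job. What is shaped like the drill_plate but blue is not meant. What is shaped like the jig_base but green is not meant.

How it is judged (in metres and radians):
On the way, in this order (a step that is already met when the one before it is completed fails the run):
1. the magnifier's head is swung clear of the jig, to the side away from the drill plate, and stays there (horizontal distance between lens and jig_face above 0.15 m and velocity of joint magnifier between -0.03 and 0.03 rad/s and horizontal distance between lens and drill_plate above 0.3 m), for 0.3 s.
2. the drill plate, held by the fingers, lies flat on the jig base with both dowels in their holes (z of each of big_hole, small_hole in the frame of jig_base below 0.032 m and z of drill_plate in the frame of jig_base above 0.027 m and horizontal distance between big_hole and big_dowel below 0.003 m and horizontal distance between small_hole and small_dowel below 0.005 m and contact force between the fingers and drill_plate above 1 N), for 0.2 s.
At the end, for the whole second after the job is handed in: Plate flat on the base (both holes within 2 mm of its face; centres within 3 mm of the big and 5 mm of the small dowel), fingers on it and pushing so that plate and base press on each other with 8 to 50 N (its weight, about 5 N, included); lens still over 150 mm from the jig's centre, at rest (z of each of big_hole, small_hole in the frame of jig_base below 0.032 m and z of drill_plate in the frame of jig_base above 0.027 m and horizontal distance between big_hole and big_dowel below 0.003 m and horizontal distance between small_hole and small_dowel below 0.005 m and contact force between drill_plate and jig_base between 8 and 50 N and contact force between the fingers and drill_plate above 3 N and linear speed of drill_plate below 0.01 m/s and horizontal distance between lens and jig_face above 0.15 m and velocity of joint magnifier between -0.03 and 0.03 rad/s); the arm keeps its last pose, push and grip.
It fails at once if a copper cup, the hammer or the tray is shifted more than 30 mm, or a cup is tipped over (distance of any of cup_a, cup_b, hammer, offcut_tray from where it was at the start of the episode above 0.03 m or angle between any of cup_a, cup_b's own z axis and vertical above 0.5 rad).
It also fails if it takes over 58 s, if anything falls off the work surface, if the arm or the gripper's body presses on something with over 40 N, if the wrist force passes 120 N, or if a joint passes its speed limit or range.

## Working session

There is one attempt and no reset: what is moved stays moved. The work goes in short steps, Python scripts to look and compute and a tool call to move; the robot and the scene stay as the last step left them, time stands still between calls to the robot, and variables do not carry over. Pictures are saved under pics/ and viewed, and the job is handed in when it is done.

Besides the shell and the picture viewer there is one more tool, called after "Call:" as a command line: name --argument value ..., lists and objects as JSON in quotes. arm_command: Moves the arm, as the interface text tells. Its arguments: {"type":"object","properties":{"motion":{"type":"array"},"newtons":{"type":"number"}},"required":["motion"]}

```bash
mkdir -p pics; ls; cat > h.py <<'E'
import numpy as np, cv2
from workcell import r, optics
def cap(n,save=None):
    c=optics.capture(n)
    if save: cv2.imwrite('pics/'+save,c['img'])
    return c
def world(c):
    K=c['intrinsics'];z=c['z_map'];h,w=z.shape
    u,v=np.meshgrid(np.arange(w),np.arange(h))
    P=np.stack([(u-K[0,2])/K[0,0]*z,(v-K[1,2])/K[1,1]*z,z],-1)
    X=(P-np.array(c['t']))@np.array(c['R'])
    X[z==0]=np.nan
    return X
E
python3 - <<'E'
from h import *
s=r.state();print(s)
for n in('scene','top'):
    c=cap(n);np.savez(n+'0.npz',**c)
    cv2.imwrite('pics/%s0.png'%n,cv2.resize(c['img'],(800,600),interpolation=cv2.INTER_CUBIC))
    print(c['intrinsics'],c['R'],c['t'])
E
```

```text
pics
{'time_s': 0.0, 'qpos': array([62.4730667 , 19.07115697, -3.70803736, 83.70587692,  1.2374324 ,
       77.34561024, -5.07009251]), 'dq': array([-0.02359977, -0.028424  , -0.03749747, -0.13812891, -0.00631384,
       -0.06306927,  0.08320861]), 'joint_torque': array([-3.76387152e-05, -6.25450587e+01,  4.90462838e-02, -3.91611063e+01,
        1.61261408e-02,  9.82607628e-03, -6.65776938e-06]), 'tcp_pos': array([ 0.27608715, -0.56028107,  0.23052598]), 'tool_rot': array([[ 8.96990418e-01,  4.42049442e-01, -6.92742248e-04],
       [ 4.42049981e-01, -8.96989524e-01,  1.26811880e-03],
       [-6.08113285e-05, -1.44371711e-03, -9.99998956e-01]]), 'ft_force': array([-0.57724457, -0.21047966, -0.15572204]), 'wrist_torque': array([ 0.00427637,  0.01268727, -0.05123574]), 'grip_width': 0.9995916732845328}
[[478.77046298   0.         260.28423731]
 [  0.         478.77046298 196.07276672]
 [  0.           0.           1.        ]] [[-2.62198299e-01  9.65013759e-01  7.05310571e-04]
 [ 5.70270236e-01  1.55534350e-01 -8.06598366e-01]
 [-7.78488221e-01 -2.11086502e-01 -5.91099466e-01]] [ 0.19123683 -0.18674124  1.90238612]
[[411.69705438   0.         260.54964588]
 [  0.         411.69705438 194.09466661]
 [  0.           0.           1.        ]] [[-0.00872023 -0.99982698  0.01643077]
 [-0.98241513  0.00550138 -0.18662866]
 [ 0.18650597 -0.01776928 -0.98229312]] [-0.07851312  0.55852406  1.52667184]
```

View pics/scene0.png

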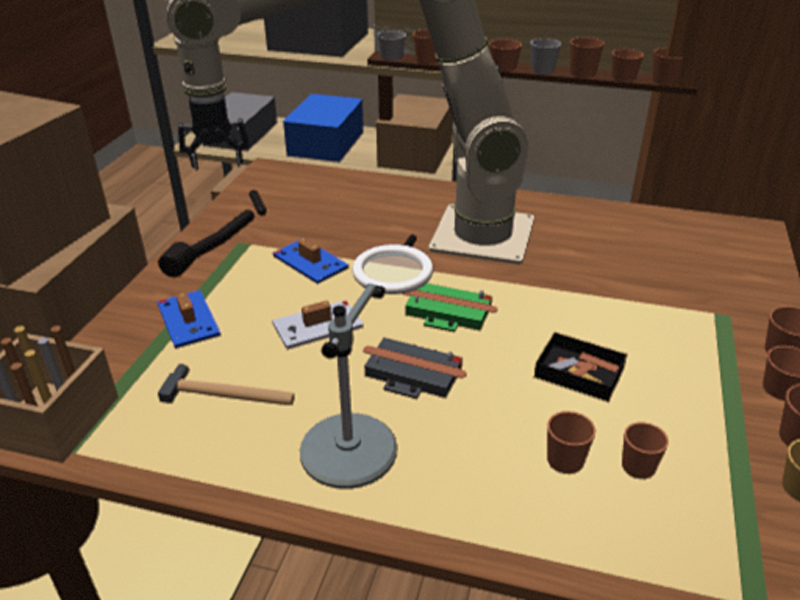

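View pics/top0.png

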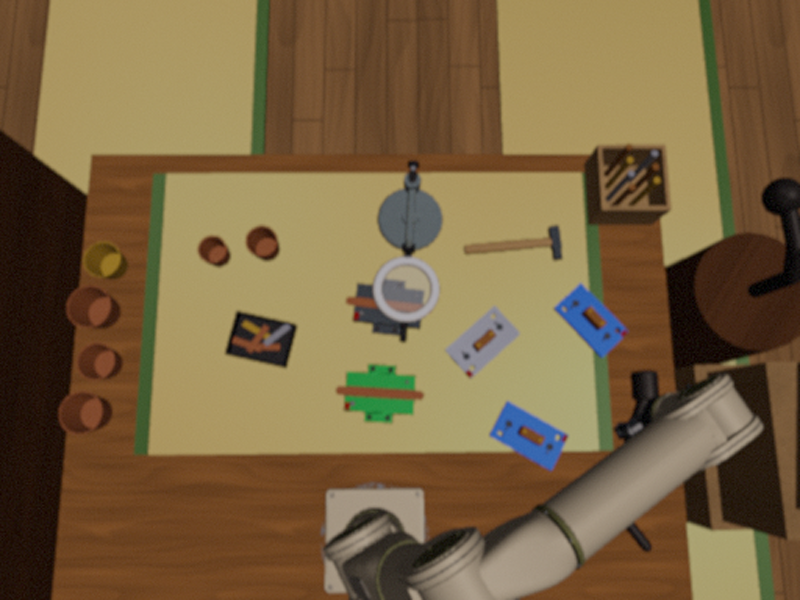

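```bash
python3 - <<'E'
from h import *
out=[]
for n,(x0,y0,w,h) in {'scene':(150,140,170,125),'top':(200,150,170,125)}.items():
    c=dict(np.load(n+'0.npz'))
    cv2.imwrite('pics/%s_crop.png'%n,cv2.resize(c['img'][y0:y0+h,x0:x0+w],None,fx=4.6,fy=4.6,interpolation=cv2.INTER_CUBIC))
    X=world(c)
    for (u,v) in ([(202,200),(263,235),(252,170),(222,289)] if n=='scene' else [(308,218),(247,195),(258,213),(262,140)]):
        print(n,u,v,X[v,u],c['img'][v,u])
E
```

```text
scene 202 200 [ 0.4861001  -0.26193215  0.04586658] [19 30 52]
scene 263 235 [ 0.57950987 -0.03225614  0.02659008] [84 79 73]
scene 252 170 [ 0.55408505 -0.07193052  0.23722978] [163 193 210]
scene 222 289 [ 0.81425113 -0.08242823  0.02196063] [127 125 116]
top 308 218 [ 0.46458222 -0.26236882  0.05185075] [ 30  72 115]
top 247 195 [ 0.52000808 -0.03338056  0.23800717] [159 158 166]
top 258 213 [ 0.4576971  -0.07000965  0.24312797] [32 34 36]
top 262 140 [ 0.70438951 -0.0852172   0.26642369] [99 98 89]
```

View pics/scene_crop.png

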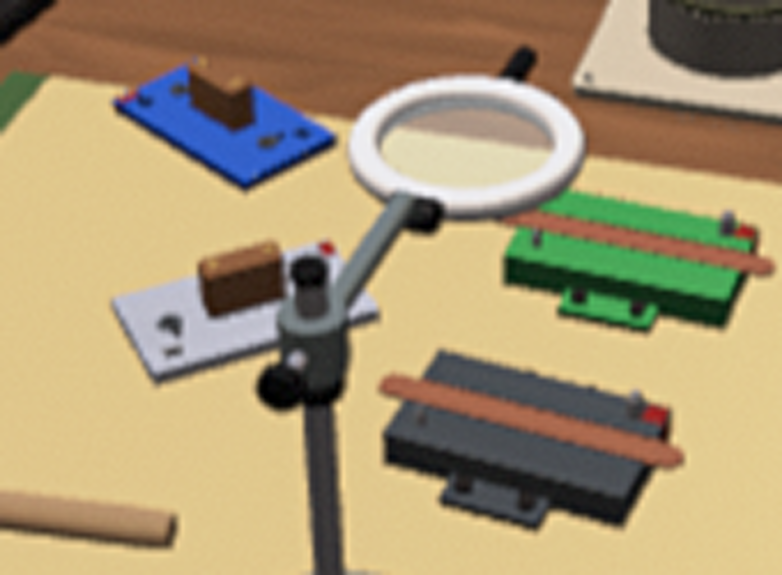

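View pics/top_crop.png

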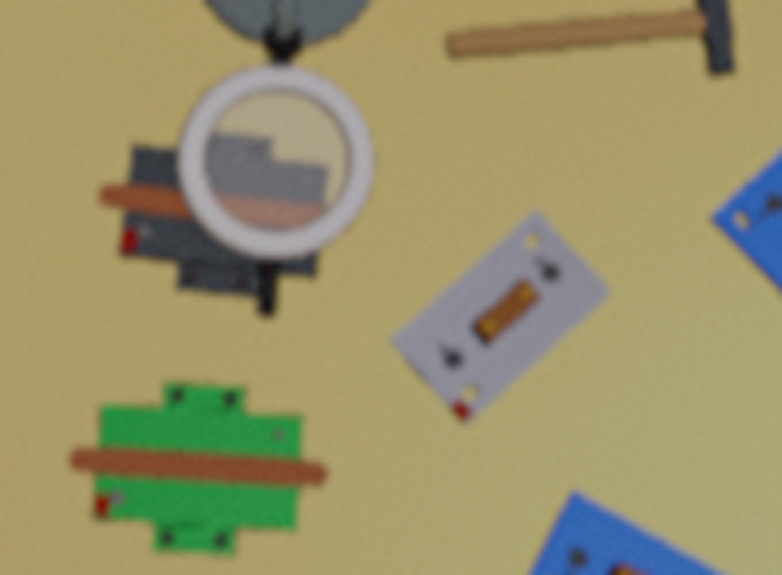

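```bash
cat >> h.py <<'E'
def rayplane(c,uv,z):
    K=c['intrinsics'];R=np.array(c['R']);t=np.array(c['t'])
    uv=np.atleast_2d(uv).astype(float)
    d=np.c_[(uv[:,0]-K[0,2])/K[0,0],(uv[:,1]-K[1,2])/K[1,1],np.ones(len(uv))]@R
    o=-R.T@t
    return o+d*((z-o[2])/d[:,2])[:,None]
E
python3 - <<'E'
from h import *
for n in('top','scene'):
    c=dict(np.load(n+'0.npz'));X=world(c);hsv=cv2.cvtColor(c['img'],cv2.COLOR_BGR2HSV)
    print(n)
    # plate
    m=(hsv[...,1]<60)&(hsv[...,2]>90)&(X[...,2]<.04)&(abs(X[...,0]-.47)<.15)&(abs(X[...,1]+.26)<.15)
    m=cv2.morphologyEx(m.astype(np.uint8),cv2.MORPH_OPEN,np.ones((3,3)))
    cn,_=cv2.findContours(m,cv2.RETR_EXTERNAL,cv2.CHAIN_APPROX_NONE)
    k=max(cn,key=cv2.contourArea)[:,0]
    P=rayplane(c,k,.012)[:,:2]
    print('plate',m.sum(),cv2.minAreaRect((P*1000).astype(np.float32)))
    red=((hsv[...,0]<8)|(hsv[...,0]>172))&(hsv[...,1]>170)&(X[...,2]<.06)&(hsv[...,2]>60)
    for cc in range(1,cv2.connectedComponents(red.astype(np.uint8))[0]):
        lab=cv2.connectedComponents(red.astype(np.uint8))[1]==cc
        if lab.sum()>5: print('red',X[lab].mean(0).round(4),np.argwhere(lab).mean(0)[::-1])
    g=(hsv[...,1]>90)&(X[...,2]>.040)&(X[...,2]<.062)&(abs(X[...,0]-.47)<.1)&(abs(X[...,1]+.26)<.06)
    print('grip',X[g].mean(0), cv2.minAreaRect((X[g][:,:2]*1000).astype(np.float32)))
    # ring
    w=(hsv[...,1]<60)&(hsv[...,2]>130)&(abs(X[...,2]-.24)<.02)&(abs(X[...,0]-.53)<.15)&(abs(X[...,1]+.06)<.15)
    k=max(cv2.findContours(w.astype(np.uint8),cv2.RETR_EXTERNAL,cv2.CHAIN_APPROX_NONE)[0],key=len)[:,0]
    P=rayplane(c,k,.242)[:,:2]; print('ring',cv2.minEnclosingCircle((P*1000).astype(np.float32)),cv2.fitEllipse((P*1000).astype(np.float32)))
    b=(hsv[...,2]<70)&(abs(X[...,2]-.24)<.02)&(X[...,0]<.49)&(abs(X[...,1]+.06)<.1)
    print('handle',b.sum(),X[b].mean(0),X[b].min(0),X[b].max(0))
    p=(X[...,2]>.29)&(X[...,2]<.33)&(X[...,0]>.6)&(X[...,0]<.9)&(abs(X[...,1]+.08)<.1)
    print('posttop',p.sum(),np.nanmean(X[p],0),X[p].min(0),X[p].max(0))
    dk=(X[...,2]>.022)&(X[...,2]<.036)&(abs(X[...,0]-.53)<.15)&(abs(X[...,1]+.02)<.15)&(hsv[...,0]>90)&(hsv[...,0]<140)
    k=max(cv2.findContours(dk.astype(np.uint8),cv2.RETR_EXTERNAL,cv2.CHAIN_APPROX_NONE)[0],key=len)[:,0]
    print('jig',cv2.minAreaRect((rayplane(c,k,.03)[:,:2]*1000).astype(np.float32)))
    cp=(X[...,2]>.05)&(X[...,2]<.1)&(X[...,1]>.1)&(X[...,1]<.55)&(X[...,0]>.5)
    print('cups',X[cp].min(0),X[cp].max(0))
    im=c['img'].copy();im[m>0]=(0,255,0);im[w]=(255,0,255);im[b]=(255,255,0);im[p]=(0,0,255);im[dk]=(0,255,255);im[g]=(255,0,0)
    cv2.imwrite(f'pics/{n}_seg.png',im)
E
```

```text
top
plate 956 ((468.6553955078125, -270.5244140625), (99.05774688720703, 174.30731201171875), 41.02124786376953)
red [0.5325 0.045  0.0313] [227.6 201.8]
grip [ 0.46762296 -0.26890082  0.05298214] ((467.9046936035156, -269.04534912109375), (17.74653434753418, 56.92099380493164), 40.385189056396484)
ring ((555.5328369140625, -76.18187713623047), 72.28329467773438) ((555.375, -76.1680908203125), (138.95668029785156, 141.37255859375), 150.06021118164062)
handle 74 [ 0.29538888 -0.03643162  0.24142516] [ 0.05778916 -0.07691562  0.22049909] [0.47826688 0.03832663 0.258699  ]
posttop 35 [ 0.78746418 -0.09041697  0.30764029] [ 0.77865577 -0.09869046  0.29038396] [ 0.79835268 -0.08173683  0.31506161]
jig ((527.3303833007812, -7.8859710693359375), (113.183349609375, 32.211273193359375), 71.03752899169922)
cups [0.65780634 0.2371144  0.05011757] [0.74916672 0.43336112 0.0872842 ]
scene
plate 486 ((495.8806457519531, -292.71710205078125), (100.10340118408203, 105.17789459228516), 40.83406448364258)
red [0.5332 0.0479 0.0275] [292.3 229.7]
grip [ 0.475673   -0.26615354  0.0486445 ] ((472.9136047363281, -267.05450439453125), (30.295055389404297, 57.828861236572266), 37.311344146728516)
ring ((563.1336059570312, -74.10092163085938), 75.00405883789062) ((562.9308471679688, -72.09553527832031), (138.96826171875, 141.62930297851562), 47.89659118652344)
handle 515 [-0.22697233 -0.02220203  0.24009055] [-0.72498132 -0.12746578  0.220268  ] [0.48259039 0.0396541  0.25999787]
posttop 76 [ 0.79652786 -0.08709999  0.302592  ] [ 0.78215672 -0.09850146  0.29008146] [ 0.80572845 -0.07785235  0.31003467]
jig ((598.0100708007812, -33.85986328125), (167.6245880126953, 44.76677703857422), 84.2674789428711)
cups [0.6588414  0.23869477 0.05009533] [0.75519779 0.43398896 0.08180788]
```

```bash
python3 -c "
import cv2,numpy as np
a=cv2.imread('pics/top_seg.png')[100:300,120:440];b=cv2.imread('pics/scene_seg.png')[120:320,100:420]
cv2.imwrite('pics/seg.png',cv2.resize(np.vstack([a,b]),None,fx=1.5,fy=1.5,interpolation=0))"
```

```text
(no output)
```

View pics/seg.png

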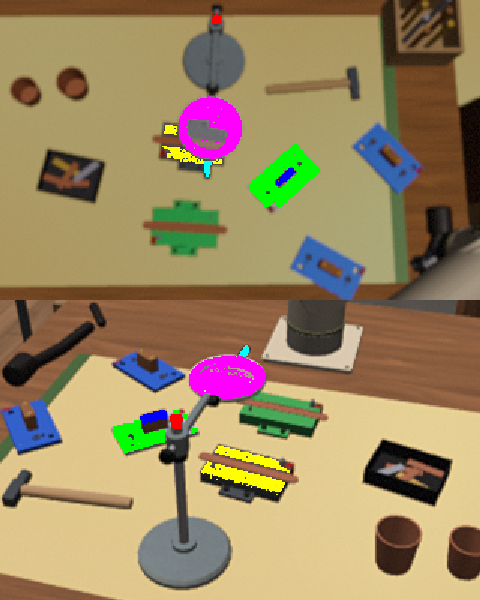

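Call:
arm_command --motion '[{"dr": [0,0,-0.139],"dp": [0,0,0],"hand": 0},{"dr": [0,0,-0.139],"dp": [0,0,0],"hand": 0},{"dr": [0,0,-0.139],"dp": [0,0,0],"hand": 0},{"dr": [0,0,-0.139],"dp": [0,0,0],"hand": 0},{"dr": [0,0,-0.139],"dp": [0,0,0],"hand": 0},{"dr": [0,0,-0.139],"dp": [0,0,0],"hand": 0},{"dr": [0,0,-0.139],"dp": [0,0,0],"hand": 0},{"dr": [0,0,-0.139],"dp": [0,0,0],"hand": 0},{"dr": [0,0,0],"dp": [20,10,0],"hand": 0},{"dr": [0,0,0],"dp": [30,15,2],"hand": 0},{"dr": [0,0,0],"dp": [30,15,2],"hand": 0},{"dr": [0,0,0],"dp": [30,15,2],"hand": 0}]' --newtons 40

```text
time_s: 1.3
tcp_pos: [0.3316, -0.4494, 0.2248]
tool_rot: [[0.001, 1.0, -0.0], [1.0, -0.001, 0.001], [0.001, -0.0, -1.0]]
ft_force: [0.1, -0.3, 0.7]
grip_width: 0.002
```

Call:
arm_command --motion '[{"dr": [0,0,0],"dp": [28,11,1.3],"hand": 0},{"dr": [0,0,0],"dp": [28,11,1.3],"hand": 0},{"dr": [0,0,0],"dp": [28,11,1.3],"hand": 0},{"dr": [0,0,0],"dp": [28,11,1.3],"hand": 0},{"dr": [0,0,0],"dp": [28,11,1.3],"hand": 0},{"dr": [0,0,0],"dp": [28,11,1.3],"hand": 0},{"dr": [0,0,0],"dp": [28,11,1.3],"hand": 0},{"dr": [0,0,0],"dp": [28,11,1.3],"hand": 0},{"dr": [0,0,0],"dp": [28,11,1.3],"hand": 0},{"dr": [0,0,0],"dp": [28,11,1.3],"hand": 0},{"dr": [0,0,0],"dp": [28,11,1.3],"hand": 0},{"dr": [0,0,0],"dp": [0,0,0],"hand": 0}]'

```text
time_s: 2.5
tcp_pos: [0.4537, -0.1387, 0.2109]
tool_rot: [[-0.005, 1.0, 0.0], [1.0, 0.005, 0.001], [0.001, 0.0, -1.0]]
ft_force: [0.3, -0.4, 0.2]
grip_width: -0.001
```

```bash
python3 - <<'E'
from h import *
for n,(x0,y0,w,h) in {'scene':(150,100,200,140),'top':(180,120,200,140)}.items():
    c=cap(n)
    cv2.imwrite('pics/%s_1.png'%n,cv2.resize(c['img'][y0:y0+h,x0:x0+w],None,fx=3,fy=3,interpolation=cv2.INTER_CUBIC))
a=[cv2.imread(f'pics/{n}_1.png') for n in('scene','top')]
cv2.imwrite('pics/both1.png',cv2.resize(np.vstack(a),(420,588)))
E
```

```text
(no output)
```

View pics/both1.png

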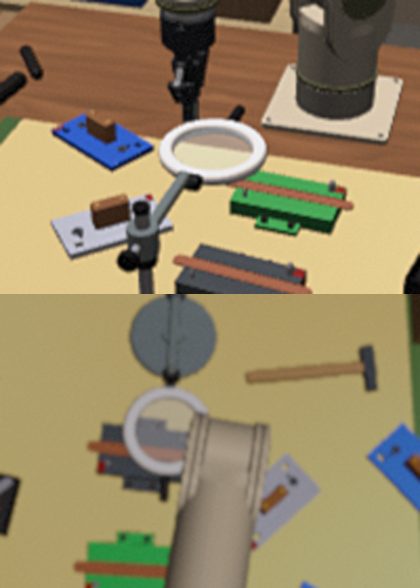

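Call:
arm_command --motion '[{"dr": [0,0,0],"dp": [20,0,0],"hand": 0},{"dr": [0,0,0],"dp": [20,0,0],"hand": 0},{"dr": [0,0,0.06],"dp": [20,0,0],"hand": 0},{"dr": [0,0,0.06],"dp": [20,0,0],"hand": 0},{"dr": [0,0,0.06],"dp": [20,0,0],"hand": 0},{"dr": [0,0,0.06],"dp": [20,0,0],"hand": 0},{"dr": [0,0,0.06],"dp": [20,0,0],"hand": 0},{"dr": [0,0,0.06],"dp": [20,0,0],"hand": 0},{"dr": [0,0,0.06],"dp": [20,0,0],"hand": 0},{"dr": [0,0,0.06],"dp": [20,0,0],"hand": 0},{"dr": [0,0,0.06],"dp": [20,0,0],"hand": 0}]'

```text
time_s: 3.7
tcp_pos: [0.4952, 0.0687, 0.2107]
tool_rot: [[0.519, 0.855, -0.001], [0.855, -0.519, -0.001], [-0.001, -0.0, -1.0]]
ft_force: [-2.0, -1.6, 1.6]
grip_width: 0.005
```

```bash
cat > look.py <<'E'
import sys
from h import *
tag=sys.argv[1];a=[]
for n,(x0,y0,w,h) in {'scene':(150,100,240,170),'top':(150,100,240,170)}.items():
    c=cap(n);np.savez(n+tag+'.npz',**c)
    a.append(cv2.resize(c['img'][y0:y0+h,x0:x0+w],None,fx=1.75,fy=1.75,interpolation=cv2.INTER_CUBIC))
cv2.imwrite(f'pics/both{tag}.png',np.vstack(a))
E
python3 look.py 2
```

```text
(no output)
```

View pics/both2.png

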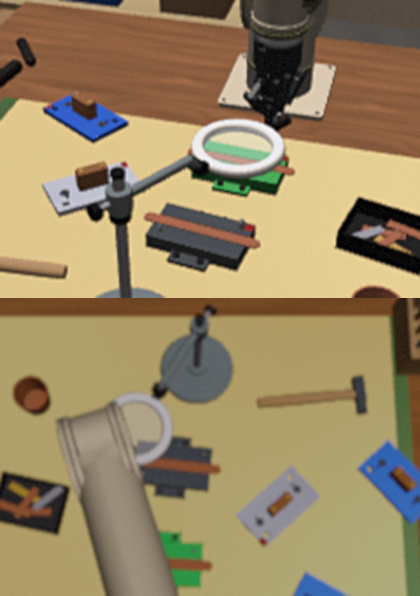

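Call:
arm_command --motion '[{"dr": [0,0,0.06],"dp": [20,0,0],"hand": 0},{"dr": [0,0,0.06],"dp": [20,0,0],"hand": 0},{"dr": [0,0,0.06],"dp": [20,0,0],"hand": 0},{"dr": [0,0,0.06],"dp": [20,0,0],"hand": 0},{"dr": [0,0,0.06],"dp": [20,0,0],"hand": 0},{"dr": [0,0,0.06],"dp": [20,0,0],"hand": 0},{"dr": [0,0,0.06],"dp": [20,0,0],"hand": 0},{"dr": [0,0,0.06],"dp": [20,0,0],"hand": 0},{"dr": [0,0,0.06],"dp": [20,0,0],"hand": 0},{"dr": [0,0,0.06],"dp": [20,0,0],"hand": 0},{"dr": [0,0,0.06],"dp": [20,0,0],"hand": 0},{"dr": [0,0,0.03],"dp": [10,0,0],"hand": 0},{"dr": [0,0,0],"dp": [0,0,0],"hand": 0},{"dr": [0,0,0],"dp": [0,0,0],"hand": 0},{"dr": [0,0,0],"dp": [0,0,0],"hand": 0},{"dr": [0,0,0],"dp": [0,0,0],"hand": 0},{"dr": [0,0,0],"dp": [0,0,0],"hand": 0}]'

```text
time_s: 5.5
tcp_pos: [0.6654, 0.2171, 0.2113]
tool_rot: [[0.943, 0.333, 0.0], [0.333, -0.943, -0.0], [0.0, 0.0, -1.0]]
ft_force: [-0.2, 0.4, -0.3]
grip_width: 0.005
```

```bash
python3 look.py 3; python3 -c "
from h import *
print(r.state()['qpos'])"
```

```text
[   1.64214744   33.69244668  -36.87769913   70.55030691   19.67066382
   81.8617055  -103.74131819]
```

View pics/both3.png

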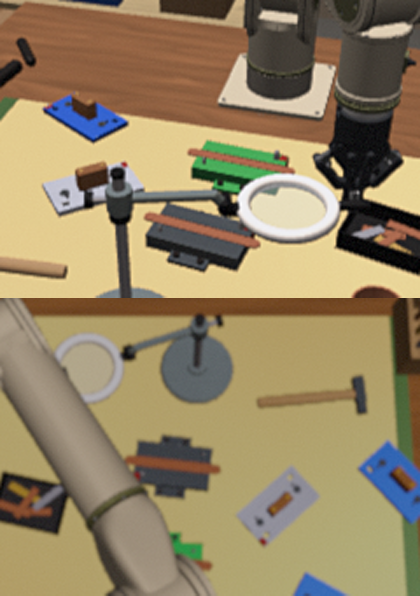

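```bash
python3 - <<'E'
from h import *
for n in('top','scene'):
    c=dict(np.load(n+'3.npz'));X=world(c);hsv=cv2.cvtColor(c['img'],cv2.COLOR_BGR2HSV)
    box=(X[...,2]>.02)&(X[...,2]<.04)&(abs(X[...,0]-.54)<.12)&(abs(X[...,1]+.03)<.16)&~((hsv[...,0]>40)&(hsv[...,0]<85))
    m=cv2.morphologyEx(box.astype(np.uint8),cv2.MORPH_OPEN,np.ones((3,3)))
    cu=box&(hsv[...,0]<15)&(hsv[...,1]>90)&(hsv[...,1]<185)
    k=max(cv2.findContours(cu.astype(np.uint8),0,cv2.CHAIN_APPROX_NONE)[0],key=cv2.contourArea)[:,0]
    print(n,'strap',cv2.minAreaRect((rayplane(c,k,.03)[:,:2]*1000).astype(np.float32)))
    # body: mask minus strap
    b=(m>0)&~cv2.dilate(cu.astype(np.uint8),np.ones((3,3))).astype(bool)
    P=rayplane(c,np.argwhere(b)[:,::-1],.03)[:,:2]
    print('body',cv2.minAreaRect((P*1000).astype(np.float32)))
    im=c['img'].copy();im[b]=(0,255,255);im[cu]=(255,0,255)
    red=box&((hsv[...,0]<8)|(hsv[...,0]>172))&(hsv[...,1]>185)
    print('red',np.nanmean(X[red],0))
    y0,x0=(190,200) if n=='top' else(200,220)
    cv2.imwrite(f'pics/jig_{n}.png',cv2.resize(np.hstack([im[y0-40:y0+70,x0-10:x0+100],c['img'][y0-40:y0+70,x0-10:x0+100]]),None,fx=3.5,fy=3.5,interpolation=0))
E
python3 -c "
import cv2,numpy as np
cv2.imwrite('pics/jig.png',cv2.resize(np.vstack([cv2.imread('pics/jig_top.png'),cv2.imread('pics/jig_scene.png')]),None,fx=.77,fy=.77))"
```

```text
top strap ((560.5435791015625, -32.72389221191406), (207.49356079101562, 25.35330581665039), 83.22840118408203)
body ((557.06591796875, -34.55155944824219), (169.37757873535156, 96.96761322021484), 83.2193374633789)
red [0.53555099 0.04343311 0.03150454]
scene strap ((559.1476440429688, -31.368927001953125), (212.1830596923828, 33.26418685913086), 82.32349395751953)
body ((569.1592407226562, -30.143829345703125), (172.1983184814453, 102.17107391357422), 83.62060546875)
red [nan nan nan]<stdin>:15: RuntimeWarning: Mean of empty slice
```

View pics/jig.png

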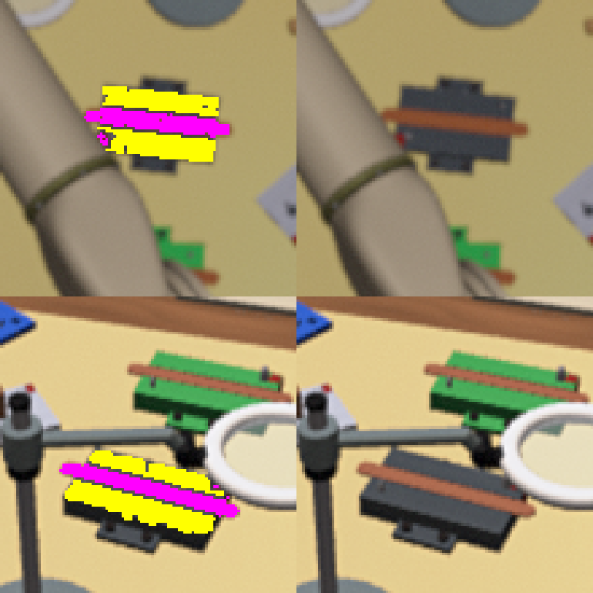

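Call:
arm_command --motion '[{"dr": [0,0,0],"dp": [-15,0,0],"hand": 0},{"dr": [0,0,0],"dp": [-30,0,0],"hand": 0},{"dr": [0,0,0],"dp": [-30,0,-5],"hand": 0},{"dr": [0,0,0],"dp": [-30,0,-5],"hand": 0},{"dr": [0,0,0],"dp": [-30,0,0],"hand": 0},{"dr": [0,0,-0.139],"dp": [0,0,0],"hand": 1},{"dr": [0,0,-0.139],"dp": [0,0,0],"hand": 1},{"dr": [0,0,-0.139],"dp": [0,0,0],"hand": 1},{"dr": [0,0,-0.139],"dp": [0,0,0],"hand": 1},{"dr": [0,0,-0.139],"dp": [0,0,0],"hand": 1},{"dr": [0,0,-0.139],"dp": [0,0,0],"hand": 1},{"dr": [0,0,-0.139],"dp": [0,0,0],"hand": 1},{"dr": [0,0,-0.139],"dp": [0,0,0],"hand": 1},{"dr": [0,0,-0.139],"dp": [0,0,0],"hand": 1},{"dr": [0,0,-0.139],"dp": [0,0,0],"hand": 1},{"dr": [0,0,-0.139],"dp": [0,0,0],"hand": 1},{"dr": [0,0,-0.139],"dp": [0,0,0],"hand": 1},{"dr": [0,0,-0.139],"dp": [0,0,0],"hand": 1},{"dr": [0,0,-0.139],"dp": [0,0,0],"hand": 1},{"dr": [0,0,0],"dp": [0,0,0],"hand": 1}]' --newtons 60

```text
time_s: 7.6
tcp_pos: [0.5382, 0.1725, 0.221]
tool_rot: [[-0.657, 0.754, 0.0], [0.754, 0.657, 0.0], [-0.0, 0.0, -1.0]]
ft_force: [-0.1, 0.1, -0.7]
grip_width: 0.997
```

```bash
cat > goto.py <<'E'
import sys
from h import *
s=r.state();R=s['tool_rot'];p=s['tcp_pos']
t=np.array([float(v) for v in sys.argv[1:4]]);ya=float(sys.argv[4])
cur=np.degrees(np.arctan2(R[1,1],R[0,1]))
print('tool dp mm total',(R.T@(t-p)*1000).round(1),'yaw now',cur.round(2),'dr z total',np.radians(-(ya-cur)).round(4),'tilt err(tool)',(R.T@np.cross(R[:,2],[0,0,-1])).round(4),'q',s['qpos'].round(1), 'f',s['ft_force'].round(1))
E
python3 goto.py 0.4685 -0.27 0.2 41
```

```text
tool dp mm total [-287.6 -343.4   21. ] yaw now 41.1 dr z total 0.0018 tilt err(tool) [ 0.  0. -0.] q [ 24.9  21.2 -58.5  91.5  18.4  77.6   5.3] f [-0.1  0.1 -0.7]
```

Call:
arm_command --motion '[{"dr": [0,0,0],"dp": [-12,-14.3,0],"hand": 1},{"dr": [0,0,0],"dp": [-20,-24,1],"hand": 1},{"dr": [0,0,0],"dp": [-20,-24,1],"hand": 1},{"dr": [0,0,0],"dp": [-20,-24,1],"hand": 1},{"dr": [0,0,0],"dp": [-20,-24,1],"hand": 1},{"dr": [0,0,0],"dp": [-20,-24,1],"hand": 1},{"dr": [0,0,0],"dp": [-20,-24,1],"hand": 1},{"dr": [0,0,0],"dp": [-20,-24,1],"hand": 1},{"dr": [0,0,0],"dp": [-20,-24,1],"hand": 1},{"dr": [0,0,0],"dp": [-20,-24,1],"hand": 1},{"dr": [0,0,0],"dp": [-20,-24,1],"hand": 1},{"dr": [0,0,0],"dp": [-20,-24,1],"hand": 1},{"dr": [0,0,0],"dp": [-20,-24,1],"hand": 1},{"dr": [0,0,0],"dp": [-20,-24,1],"hand": 1},{"dr": [0,0,0],"dp": [-15.5,-17,8],"hand": 1},{"dr": [0,0,0],"dp": [0,0,0],"hand": 1},{"dr": [0,0,0],"dp": [0,0,0],"hand": 1}]'

```text
time_s: 9.3
tcp_pos: [0.4675, -0.2692, 0.1995]
tool_rot: [[-0.654, 0.756, -0.0], [0.756, 0.654, 0.001], [0.001, 0.001, -1.0]]
ft_force: [-0.5, 0.0, -1.0]
grip_width: 1.003
```

```bash
python3 look.py 4;python3 goto.py 0.4685 -0.27 0.018 41
```

```text
tool dp mm total [ -1.6  -0.9 182. ] yaw now 41.01 dr z total 0.0002 tilt err(tool) [ 0.0005 -0.      0.    ] q [ 66.2  14.9 -47.4  97.2  11.4  72.9  57.4] f [-0.   0.2 -0.5]
```

View pics/both4.png

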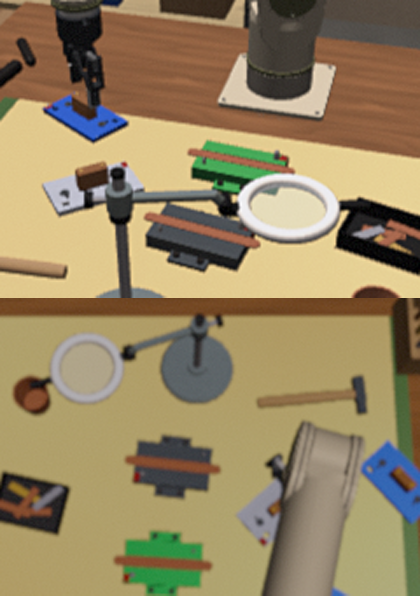

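```bash
cat > fit.py <<'E'
from h import *
from scipy.ndimage import map_coordinates
from scipy.optimize import least_squares
def proj(c,X):
    q=X@np.array(c['R']).T+np.array(c['t']);K=c['intrinsics']
    return np.c_[K[0,0]*q[:,0]/q[:,2]+K[0,2],K[1,1]*q[:,1]/q[:,2]+K[1,2]]
def edges(c,x,y,yaw,z,segs,span=10):
    """segs: name->(p0,p1,normal) local mm; returns offset (mm) of strongest gradient along normal"""
    lab=cv2.cvtColor(c['img'],cv2.COLOR_BGR2LAB).astype(float)
    a=np.radians(yaw);Rz=np.array([[np.cos(a),-np.sin(a)],[np.sin(a),np.cos(a)]])
    out={}
    for k,(p0,p1,n) in segs.items():
        p0,p1,n=map(np.array,(p0,p1,n)); s=np.linspace(0,1,40);d=np.arange(-span,span+.01,.25)
        prof=[]
        for ss in s:
            L=(p0+(p1-p0)*ss)[None]+d[:,None]*n[None]
            W=np.c_[L/1000@Rz.T+[x,y],np.full(len(d),z)]
            uv=proj(c,W)
            prof.append(np.stack([map_coordinates(lab[...,i],[uv[:,1],uv[:,0]],order=1) for i in range(3)],-1))
        prof=np.array(prof)
        res=[]
        for blk in np.array_split(prof,4):
            m=blk.mean(0);g=np.linalg.norm(np.gradient(m,axis=0),axis=1);g=cv2.GaussianBlur(g[:,None],(1,9),2)[:,0]
            i=g.argmax();w=np.exp(-((d-d[i])/2)**2)*g
            res.append(round(float((w*d).sum()/w.sum()),2))
        out[k]=res
    return out
E
python3 - <<'E'
from fit import *
c=dict(np.load('top0.npz'));print('cam',-np.array(c['R']).T@np.array(c['t']))
rect=lambda hx,hy,i=10:{'+x':((hx,-hy+i),(hx,hy-i),(1,0)),'-x':((-hx,-hy+i),(-hx,hy-i),(-1,0)),'+y':((-hx+i,hy),(hx-i,hy),(0,1)),'-y':((-hx+i,-hy),(hx-i,-hy),(0,-1))}
print('plate');[print(k,v) for k,v in edges(c,.4685,-.270,41,.012,rect(48,85)).items()]
g=rect(12,30,4);print('grip',edges(c,.4685,-.270,41,.054,g,6))
c=dict(np.load('top4.npz'))
print('jig')
sg=rect(48,85);sg['+x']=((48,14),(48,80),(1,0));sg['+x2']=((48,-80),(48,-18),(1,0))
sg['-x']=((-48,18),(-48,60),(-1,0));sg['-x2']=((-48,-80),(-48,-18),(-1,0))
sg['+y']=((14,85),(40,85),(0,1));sg['+yb']=((-40,85),(-18,85),(0,1));sg['-y']=((14,-85),(42,-85),(0,-1));sg['-yb']=((-42,-85),(-18,-85),(0,-1))
sg['s+x']=((11,-95),(11,95),(1,0));sg['s-x']=((-11,-95),(-11,95),(-1,0));sg['s+y']=((-5,108),(5,108),(0,1));sg['s-y']=((-5,-108),(5,-108),(0,-1))
for k,v in edges(c,.557,-.034,-6.8,.030,sg,9).items(): print(k,v)
E
```

```text
cam [ 0.26328441 -0.05444433  1.60516587]
plate
+x [0.25, 0.01, 0.5, 0.97]
-x [-0.02, -0.49, 0.47, -0.24]
+y [0.28, 1.48, 1.99, 1.72]
-y [0.76, 0.26, 0.0, 0.73]
grip {'+x': [-0.51, -1.25, -1.49, -0.27], '-x': [-2.43, -1.0, -1.03, -2.22], '+y': [4.29, 4.55, 4.24, 3.28], '-y': [-2.02, -1.79, -2.47, -2.01]}
jig
+x [4.04, -0.42, 0.26, 0.23]
-x [-5.98, 0.98, -0.0, -1.7]
+y [-2.06, -1.62, -3.0, -4.1]
-y [-2.99, -3.54, -0.77, -0.6]
+x2 [0.26, -0.01, 1.16, 2.84]
-x2 [-0.73, -0.48, -1.36, -6.83]
+yb [-1.39, -2.75, -3.69, -3.6]
-yb [-0.98, -0.84, -1.5, -2.59]
s+x [3.98, 4.48, 3.53, 3.97]
s-x [-2.48, -2.02, -2.26, -2.04]
s+y [-3.75, -3.5, -3.24, -3.25]
s-y [-1.27, -0.99, -1.19, -0.19]
```

```bash
python3 - <<'E'
from fit import *
c=dict(np.load('top4.npz'));s=dict(np.load('scene4.npz'))
def ov(c,x,y,yaw,x0,y0,w,h,f):
    im=cv2.resize(c['img'][y0:y0+h,x0:x0+w],None,fx=f,fy=f,interpolation=cv2.INTER_CUBIC)
    im2=im.copy()
    a=np.radians(yaw);Rz=np.array([[np.cos(a),-np.sin(a)],[np.sin(a),np.cos(a)]])
    def P(pts,z):
        W=np.c_[np.array(pts,float)/1000@Rz.T+[x,y],np.full(len(pts),z)]
        return ((proj(c,W)-[x0,y0]+.5)*f-.5).round().astype(np.int32)
    for z,col in((.03,(0,255,255)),(0,(255,0,255))):
        cv2.polylines(im2,[P([(-48,-85),(48,-85),(48,85),(-48,85)],z)],True,col,1)
    cv2.polylines(im2,[P([(-11,-108),(11,-108),(11,108),(-11,108)],.03)],True,(255,255,0),1)
    t=np.linspace(0,6.28,20)
    for cx,cy,rr,hh in((-30,64,2.5,.05),(30,-64,1.5,.045),(-30,64,6,.03),(30,-64,4,.03)): cv2.polylines(im2,[P(np.c_[cx+rr*np.cos(t),cy+rr*np.sin(t)],hh)],True,(0,255,0),1)
    return np.hstack([im,im2])
a=ov(c,.557,-.034,-6.8,212,170,70,50,5.6);b=ov(s,.557,-.034,-6.8,228,205,75,55,5.2)
w=max(a.shape[1],b.shape[1]);pad=lambda i:np.pad(i,((0,0),(0,w-i.shape[1]),(0,0)))
cv2.imwrite('pics/ov4.png',np.vstack([pad(a),pad(b)]))
print(a.shape,b.shape)
E
```

```text
(280, 784, 3) (286, 780, 3)
```

View pics/ov4.png

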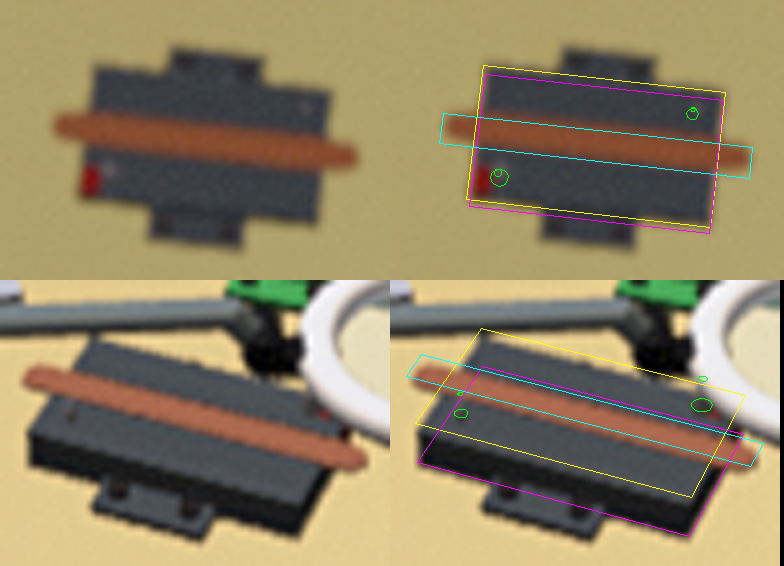

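```bash
python3 - <<'E'
from fit import *
for n in('top','scene'):
  for tag in ('0','4'):
    c=dict(np.load(n+tag+'.npz'));X=world(c);hsv=cv2.cvtColor(c['img'],cv2.COLOR_BGR2HSV)
    box=(X[...,2]>.02)&(X[...,2]<.045)&(abs(X[...,0]-.56)<.07)&(abs(X[...,1]+.03)<.16)
    cu=box&((hsv[...,0]<15))&(hsv[...,1]>90)&(hsv[...,1]<200)
    k=max(cv2.findContours(cu.astype(np.uint8),0,cv2.CHAIN_APPROX_NONE)[0],key=cv2.contourArea)[:,0]
    print(n,tag,'strap',cv2.minAreaRect((rayplane(c,k,.03)[:,:2]*1000).astype(np.float32)))
    pts={'s+x':((11,-95),(11,95),(1,0)),'s-x':((-11,-95),(-11,95),(-1,0)),'s+y':((-5,108),(5,108),(0,1)),'s-y':((-5,-108),(5,-108),(0,-1))}
    if tag=='4' or n=='scene':
      print(edges(c,.5604,-.0356,-6.8,.03,pts,8))
      rect={'+x':((48,20),(48,80),(1,0)),'+x2':((48,-80),(48,-20),(1,0)),'-x':((-48,20),(-48,60),(-1,0)),'-x2':((-48,-80),(-48,-20),(-1,0)),'+y':((18,85),(42,85),(0,1)),'-y':((18,-85),(42,-85),(0,-1)),'-yb':((-42,-85),(-18,-85),(0,-1))}
      for k,v in edges(c,.5604,-.0356,-6.8,.03,rect,7).items():print('  ',k,v)
  b=box&(hsv[...,1]<90)&(X[...,2]>.027)&(X[...,2]<.036)
  print(' z of top face',np.median(X[b][:,2]))
c=dict(np.load('top0.npz'));X=world(c);print('bench z',np.median(X[230:250,150:200,2]), 'plate',np.median(X[205:225,300:318,2]))
E
```

```text
top 0 strap ((568.2640991210938, 31.42334747314453), (72.63544464111328, 25.530324935913086), 82.431640625)
top 4 strap ((560.1583251953125, -34.11647033691406), (204.63775634765625, 25.792705535888672), 83.22442626953125)
{'s+x': [0.24, 0.98, 0.02, 0.47], 's-x': [0.79, 1.71, 1.24, 1.46], 's+y': [-2.48, -2.0, -2.01, -2.85], 's-y': [-2.22, -2.21, -1.64, -1.7]}
   +x [-4.1, -4.14, -3.0, -3.48]
   +x2 [-3.23, -3.74, -2.35, 6.11]
   -x [-2.27, 4.39, 3.5, 2.01]
   -x2 [2.76, 3.27, 2.11, 6.0]
   +y [-0.16, -1.75, -3.06, -2.56]
   -y [-4.72, -2.02, -2.24, -1.83]
   -yb [-1.85, -2.3, -3.58, -3.44]
 z of top face 0.03014933815530033
scene 0 strap ((546.4434204101562, -29.619003295898438), (212.1738739013672, 58.4545783996582), 82.177734375)
{'s+x': [5.84, 1.72, 1.73, 2.4], 's-x': [-1.0, -1.51, -2.01, -1.52], 's+y': [2.45, 3.28, 3.86, 4.42], 's-y': [-6.19, -4.55, -4.96, -5.84]}
   +x [3.75, 3.9, 3.48, 3.95]
   +x2 [2.38, 3.94, 3.95, 3.95]
   -x [-4.4, -3.24, -4.43, -4.37]
   -x2 [-4.41, -4.61, -4.61, -4.41]
   +y [3.46, 3.69, 3.46, 3.18]
   -y [-4.45, -4.66, -4.88, -4.92]
   -yb [-4.64, -5.05, -4.9, -5.25]
scene 4 strap ((561.647216796875, -31.707687377929688), (212.1738739013672, 27.7613468170166), 82.177734375)
{'s+x': [5.84, 1.72, 1.72, 2.4], 's-x': [-0.75, -1.28, -1.78, -1.53], 's+y': [2.41, 3.27, 4.02, 4.45], 's-y': [-6.36, -4.54, -4.94, -5.83]}
   +x [3.74, 3.91, 3.7, 3.97]
   +x2 [2.37, 3.98, 3.93, 3.68]
   -x [2.17, 4.6, 5.21, -4.61]
   -x2 [4.24, -4.62, -4.4, -4.42]
   +y [3.44, 3.7, 3.42, 3.22]
   -y [-4.47, -4.67, -4.87, -4.91]
   -yb [-4.63, -4.89, -5.09, -5.25]
 z of top face 0.028565665840525892
bench z nan plate nan
```

```bash
python3 - <<'E'
from fit import *
rect=lambda hx,hy,i=10:{'+x':((hx,-hy+i),(hx,hy-i),(1,0)),'-x':((-hx,-hy+i),(-hx,hy-i),(-1,0)),'+y':((-hx+i,hy),(hx-i,hy),(0,1)),'-y':((-hx+i,-hy),(hx-i,-hy),(0,-1))}
c=dict(np.load('top0.npz'))
print('top');[print(k,v) for k,v in edges(c,.4682,-.2696,41,.012,rect(48,85),6).items()]
c=dict(np.load('scene4.npz'))
print('scene');[print(k,v) for k,v in edges(c,.4682,-.2696,41,.012,rect(48,85),8).items()]
print('scene z=0');[print(k,v) for k,v in edges(c,.4682,-.2696,41,.0,rect(48,85),8).items()]
c=dict(np.load('scene0.npz'))
print('grip top',edges(c,.4682,-.2696,41,.054,rect(12,30,4),6))
E
```

```text
top
+x [0.24, 0.01, 0.5, 0.74]
-x [-0.02, -0.48, 0.48, -0.47]
+y [-0.22, 0.98, 1.49, 1.22]
-y [1.25, 0.76, 0.5, 1.23]
scene
+x [5.63, 4.0, 7.04, 5.48]
-x [-4.94, -6.38, 7.16, -6.97]
+y [-2.43, -1.19, -0.74, -0.76]
-y [3.95, 4.48, 4.97, 4.24]
scene z=0
+x [2.24, 2.77, -6.75, -7.01]
-x [7.13, 1.54, 2.27, -3.47]
+y [-7.15, 5.0, 4.98, 5.01]
-y [0.78, 1.23, 0.75, 0.77]
grip top {'+x': [5.01, 5.05, 5.05, 5.03], '-x': [-5.04, -5.06, -5.06, -5.04], '+y': [-1.57, -2.08, -1.07, -1.58], '-y': [-0.47, 1.12, 2.21, 3.47]}
```

Call:
arm_command --motion '[{"dr": [0,0,0],"dp": [-1.5,0,12],"hand": 1},{"dr": [0,0,0],"dp": [0,0,22],"hand": 1},{"dr": [0,0,0],"dp": [0,0,25],"hand": 1},{"dr": [0,0,0],"dp": [0,0,25],"hand": 1},{"dr": [0,0,0],"dp": [0,0,25],"hand": 1},{"dr": [0,0,0],"dp": [0,0,25],"hand": 1},{"dr": [0,0,0],"dp": [0,0,20],"hand": 1},{"dr": [0,0,0],"dp": [0,0,15],"hand": 1},{"dr": [0,0,0],"dp": [0,0,10],"hand": 1},{"dr": [0,0,0],"dp": [0,0,3],"hand": 1},{"dr": [0,0,0],"dp": [0,0,0],"hand": 1},{"dr": [0,0,0],"dp": [0,0,0],"hand": 1}]'

```text
time_s: 10.6
tcp_pos: [0.4691, -0.271, 0.0188]
tool_rot: [[-0.656, 0.755, 0.001], [0.755, 0.656, -0.001], [-0.001, 0.0, -1.0]]
ft_force: [-0.3, -0.6, 0.5]
grip_width: 1.0
```

```bash
python3 look.py 5;python3 goto.py 0.4682 -0.2696 0.018 41
```

```text
tool dp mm total [1.6 0.4 0.8] yaw now 40.96 dr z total -0.0007 tilt err(tool) [0.0003 0.0015 0.    ] q [ 60.7  27.7 -42.2 106.6  22.7  54.2  49.2] f [0.4 0.4 0.8]
```

View pics/both5.png

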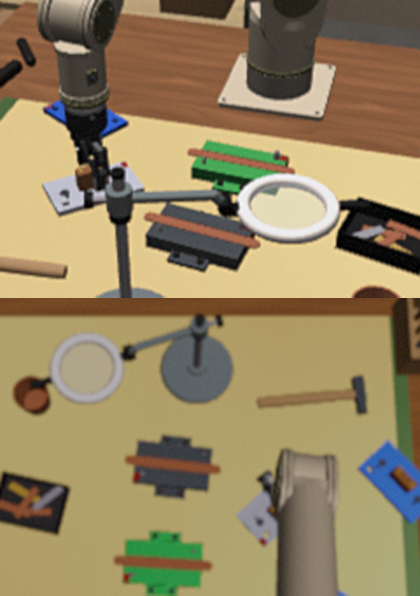

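Call:
arm_command --motion '[{"dr": [0,0,0],"dp": [0,0,0],"hand": 0},{"dr": [0,0,0],"dp": [0,0,0],"hand": 0},{"dr": [0,0,0],"dp": [0,0,0],"hand": 0},{"dr": [0,0,0],"dp": [0,0,0],"hand": 0},{"dr": [0,0,0],"dp": [0,0,0],"hand": 0},{"dr": [0,0,0],"dp": [0,0,0],"hand": 0},{"dr": [0,0,0],"dp": [0,0,0],"hand": 0},{"dr": [0,0,0],"dp": [0,0,0],"hand": 0},{"dr": [0,0,0],"dp": [0,0,0],"hand": 0},{"dr": [0,0,0],"dp": [0,0,0],"hand": 0},{"dr": [0,0,0],"dp": [0,0,0],"hand": 0},{"dr": [0,0,0],"dp": [0,0,0],"hand": 0}]' --newtons 80

```text
time_s: 11.9
tcp_pos: [0.4688, -0.2708, 0.0183]
tool_rot: [[-0.656, 0.755, 0.001], [0.755, 0.656, -0.0], [-0.001, 0.0, -1.0]]
ft_force: [-1.2, 1.3, 6.5]
grip_width: 0.269
```

```bash
python3 look.py 6;python3 goto.py 0.4682 -0.2696 0.018 41; python3 - <<'E'
from fit import *
rect=lambda hx,hy,i=10:{'+x':((hx,-hy+i),(hx,hy-i),(1,0)),'-x':((-hx,-hy+i),(-hx,hy-i),(-1,0)),'+y':((-hx+i,hy),(hx-i,hy),(0,1)),'-y':((-hx+i,-hy),(hx-i,-hy),(0,-1))}
for t in'5','6':
  c=dict(np.load(f'top{t}.npz'))
  print('top');[print(k,v) for k,v in edges(c,.4682,-.2696,41,.012,rect(48,85),6).items()]
  c=dict(np.load(f'scene{t}.npz'))
  print('scene');[print(k,v) for k,v in edges(c,.4682,-.2696,41,.012,rect(48,85),8).items()]
E
```

```text
tool dp mm total [1.3 0.4 0.3] yaw now 40.97 dr z total -0.0005 tilt err(tool) [0.0001 0.0005 0.    ] q [ 60.7  27.8 -42.2 106.7  22.7  54.2  49.2] f [-0.9  1.2  5.7]
top
+x [-3.57, 0.55, 0.3, 0.51]
-x [-2.33, -4.99, -2.24, 1.96]
+y [-0.46, 0.52, 1.75, 0.99]
-y [-5.16, -5.09, 3.84, -5.01]
scene
+x [5.63, 4.24, 7.01, 5.46]
-x [-4.49, -6.37, -7.22, -4.74]
+y [-2.45, -0.98, -0.54, -0.76]
-y [3.95, 4.49, 4.96, 4.23]
top
+x [-3.74, 0.08, -0.26, -0.25]
-x [1.29, -4.87, 1.39, 1.96]
+y [-0.72, 0.74, 1.26, 0.27]
-y [-3.49, -5.19, 4.02, -4.78]
scene
+x [4.74, 4.21, 7.03, 5.45]
-x [-3.75, -6.37, 0.76, 5.81]
+y [-2.44, -1.23, -0.76, -1.0]
-y [3.98, 4.48, 4.97, 4.22]
```

View pics/both6.png

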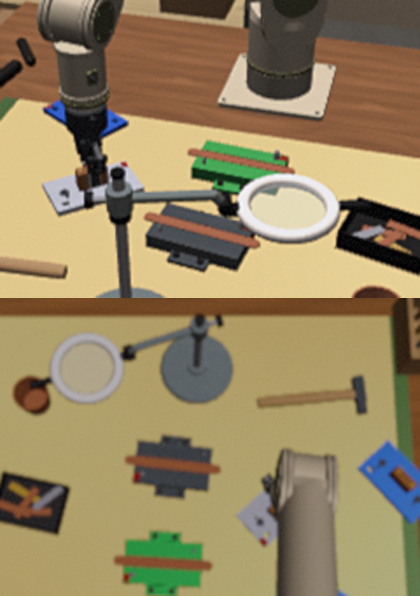

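Call:
arm_command --motion '[{"dr": [0,0,0],"dp": [0,0,-5],"hand": 0},{"dr": [0,0,0],"dp": [0,0,-10],"hand": 0},{"dr": [0,0,0],"dp": [0,0,-15],"hand": 0},{"dr": [0,0,0],"dp": [0,0,-20],"hand": 0},{"dr": [0,0,0],"dp": [0,0,-20],"hand": 0},{"dr": [0,0,0],"dp": [0,0,-15],"hand": 0},{"dr": [0,0,0.06],"dp": [0,0,0],"hand": 0},{"dr": [0,0,0.1],"dp": [0,0,0],"hand": 0},{"dr": [0,0,0.12],"dp": [0,0,0],"hand": 0},{"dr": [0,0,0.12],"dp": [0,0,0],"hand": 0},{"dr": [0,0,0.12],"dp": [0,0,0],"hand": 0},{"dr": [0,0,0.12],"dp": [0,0,0],"hand": 0},{"dr": [0,0,0.12],"dp": [0,0,0],"hand": 0},{"dr": [0,0,0.075],"dp": [0,0,0],"hand": 0},{"dr": [0,0,0],"dp": [0,0,0],"hand": 0},{"dr": [0,0,0],"dp": [0,0,0],"hand": 0}]'

```text
time_s: 13.6
tcp_pos: [0.4685, -0.2707, 0.1034]
tool_rot: [[0.117, 0.993, 0.0], [0.993, -0.117, -0.0], [-0.0, 0.0, -1.0]]
ft_force: [-0.0, 0.3, -5.8]
grip_width: 0.266
```

```bash
python3 look.py 7;python3 goto.py 0.5596 -0.0362 0.1 -6.8
```

```text
tool dp mm total [243.7  62.9   3.2] yaw now -6.77 dr z total 0.0005 tilt err(tool) [ 0.0001  0.0001 -0.    ] q [ 57.5  19.  -37.6 103.5  13.   61.8   8.5] f [-0.2  0.  -5.5]
```

View pics/both7.png

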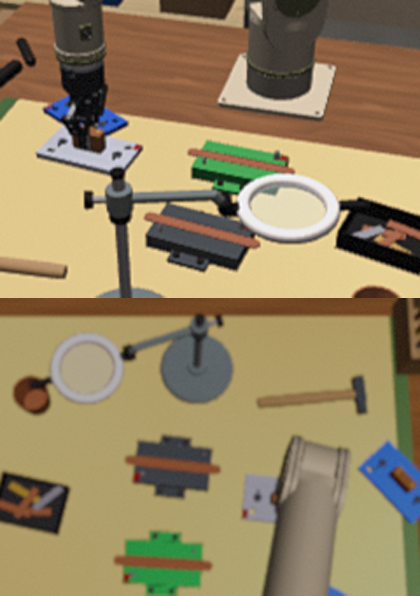

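```bash
python3 - <<'E'
from fit import *
c=dict(np.load('top7.npz'))
p=np.array([.4685,-.2707])+.0012*np.array([.117,.993])
for k,v in edges(c,*p,-6.8,.0971,{'+y':((-40,85),(40,85),(0,1)),'-x':((-48,50),(-48,75),(-1,0)),'+x':((48,45),(48,75),(1,0))},7).items():print(k,v)
c=dict(np.load('scene7.npz'))
for k,v in edges(c,*p,-6.8,.0971,{'+y':((-40,85),(40,85),(0,1)),'-y':((-40,-85),(40,-85),(0,-1)),'-x':((-48,50),(-48,75),(-1,0)),'+x':((48,-75),(48,75),(1,0))},9).items():print(k,v)
E
```

```text
+y [-2.55, 0.46, 1.16, 0.03]
-x [2.65, 0.43, 1.52, 2.13]
+x [0.26, 1.63, 0.95, -0.36]
+y [7.47, 8.15, 8.14, 8.12]
-y [-3.21, -2.75, -2.27, -2.01]
-x [-2.98, -3.55, -3.42, -3.31]
+x [4.73, 4.51, 4.49, 4.93]
```

Call:
arm_command --motion '[{"dr": [0,0,0],"dp": [8,2,0],"hand": 0},{"dr": [0,0,0],"dp": [16,4,0],"hand": 0},{"dr": [0,0,0],"dp": [20,5,0],"hand": 0},{"dr": [0,0,0],"dp": [20,5,0],"hand": 0},{"dr": [0,0,0],"dp": [20,5,0],"hand": 0},{"dr": [0,0,0],"dp": [20,5,0],"hand": 0},{"dr": [0,0,0],"dp": [20,5,0],"hand": 0},{"dr": [0,0,0],"dp": [20,5,0],"hand": 0},{"dr": [0,0,0],"dp": [20,5,0],"hand": 0},{"dr": [0,0,0],"dp": [20,5,0],"hand": 0},{"dr": [0,0,0],"dp": [20,5,0],"hand": 0},{"dr": [0,0,0],"dp": [20,6,0],"hand": 0},{"dr": [0,0,0],"dp": [13,4,0],"hand": 0},{"dr": [0,0,0],"dp": [6.5,2,0],"hand": 0},{"dr": [0,0,0],"dp": [0,0,0],"hand": 0},{"dr": [0,0,0],"dp": [0,0,0],"hand": 0},{"dr": [0,0,0],"dp": [0,0,0],"hand": 0}]'

```text
time_s: 15.4
tcp_pos: [0.5599, -0.0378, 0.1029]
tool_rot: [[0.121, 0.993, -0.0], [0.993, -0.121, -0.001], [-0.001, -0.0, -1.0]]
ft_force: [0.6, -0.1, -4.8]
grip_width: 0.27
```

```bash
python3 look.py 8;python3 goto.py 0.5596 -0.0362 0.068 -6.8
```

```text
tool dp mm total [ 1.3 -0.5 35. ] yaw now -6.95 dr z total -0.0027 tilt err(tool) [-0.0001  0.0005  0.    ] q [ 34.8  23.  -42.9 100.3  17.3  63.5 -20.6] f [-1.1  0.4 -4.5]
```

View pics/both8.png

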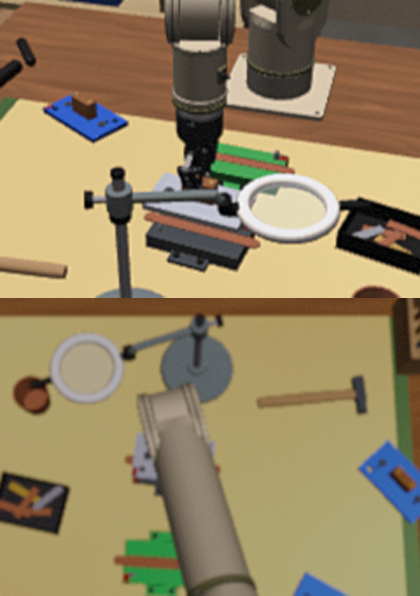

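Call:
arm_command --motion '[{"dr": [0,0,0],"dp": [0.7,-0.3,8],"hand": 0},{"dr": [0,0,0],"dp": [0.6,-0.2,10],"hand": 0},{"dr": [0,0,0],"dp": [0,0,8],"hand": 0},{"dr": [0,0,0],"dp": [0,0,4],"hand": 0},{"dr": [0,0,0],"dp": [0,0,0],"hand": 0},{"dr": [0,0,0],"dp": [0,0,0],"hand": 0}]'

```text
time_s: 16.1
tcp_pos: [0.5599, -0.0351, 0.073]
tool_rot: [[0.12, 0.993, 0.0], [0.993, -0.12, 0.0], [0.0, 0.0, -1.0]]
ft_force: [-0.2, 0.1, -5.6]
grip_width: 0.271
```

```bash
python3 look.py 9;python3 goto.py 0.5596 -0.0362 0.068 -6.8; python3 - <<'E'
from fit import *
c=dict(np.load('scene9.npz'));s=r.state();R=s['tool_rot'];p=s['tcp_pos'][:2]+.0012*R[:2,0];z=s['tcp_pos'][2]-.0183+.012
yaw=np.degrees(np.arctan2(R[1,1],R[0,1]))
print('plate at',p,yaw,z)
P={'+y':((-40,85),(40,85),(0,1)),'-y':((-40,-85),(40,-85),(0,-1)),'+xa':((48,-75),(48,-20),(1,0)),'+xb':((48,20),(48,75),(1,0)),'-x':((-48,-75),(-48,-30),(-1,0))}
for k,v in edges(c,*p,yaw,z,P,9).items():print(k,v)
print(edges(c,*p,yaw,.03,{'+y':((15,85),(40,85),(0,1)),'-y':((15,-85),(40,-85),(0,-1)),'s+y':((-5,108),(5,108),(0,1)),'s-y':((-5,-108),(5,-108),(0,-1)),'s+x':((11,-105),(11,-88),(1,0))},8))
cv2.imwrite('pics/z9.png',cv2.resize(c['img'][180:275,215:325],None,fx=6,fy=6,interpolation=cv2.INTER_CUBIC))
E
```

```text
tool dp mm total [-1.1 -0.4  5.4] yaw now -6.87 dr z total -0.0013 tilt err(tool) [ 0.0007  0.     -0.    ] q [ 33.8  25.1 -42.1 101.7  19.1  60.5 -22. ] f [ 0.3  0.9 -5.6]
plate at [ 0.5602781  -0.03395486] -6.87236596591416 0.06706551552172371
+y [5.32, -8.04, 1.18, 1.93]
-y [-2.7, 2.0, -8.05, -1.48]
+xa [4.2, 4.25, 4.47, 4.45]
+xb [4.21, 3.98, 3.74, 3.99]
-x [-3.98, -0.02, -1.75, 6.6]
{'+y': [7.22, 7.3, 7.22, 7.19], '-y': [4.06, -1.38, -3.24, -3.28], 's+y': [0.87, 1.68, 2.15, 2.88], 's-y': [-4.19, -2.56, -2.83, -3.54], 's+x': [5.46, -0.39, 0.66, 1.53]}
```

View pics/z9.png

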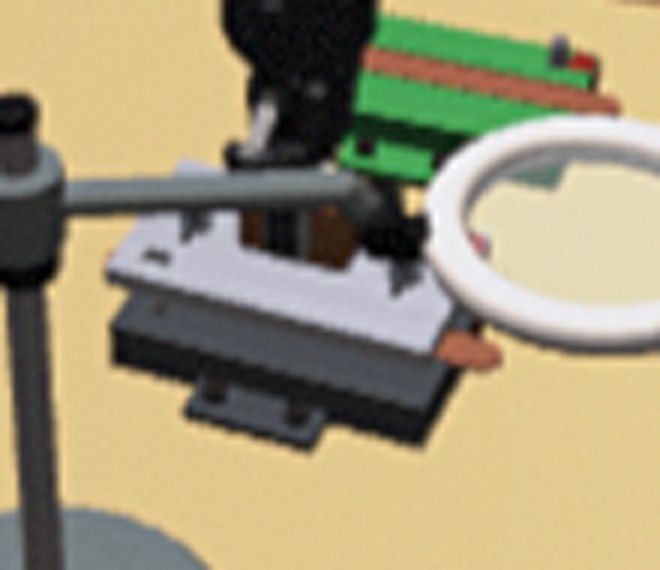

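Call:
arm_command --motion '[{"dr": [0,0,0],"dp": [-1.0,-0.3,0],"hand": 0},{"dr": [0,0,0],"dp": [0,0,0],"hand": 0},{"dr": [0,0,0],"dp": [0,0,2],"hand": 0},{"dr": [0,0,0],"dp": [0,0,2],"hand": 0},{"dr": [0,0,0],"dp": [0,0,2],"hand": 0},{"dr": [0,0,0],"dp": [0,0,2],"hand": 0},{"dr": [0,0,0],"dp": [0,0,0],"hand": 0},{"dr": [0,0,0],"dp": [0,0,0],"hand": 0}]'

```text
time_s: 17.0
tcp_pos: [0.5594, -0.0361, 0.065]
tool_rot: [[0.12, 0.993, -0.0], [0.993, -0.12, 0.0], [-0.0, -0.0, -1.0]]
ft_force: [0.3, -0.4, -5.2]
grip_width: 0.272
```

Call:
arm_command --motion '[{"dr": [0,0,0],"dp": [0,0,2],"hand": 0},{"dr": [0,0,0],"dp": [0,0,2],"hand": 0},{"dr": [0,0,0],"dp": [0,0,1],"hand": 0},{"dr": [0,0,0],"dp": [0,0,0],"hand": 0},{"dr": [0,0,0],"dp": [0,0,0],"hand": 0}]'

```text
time_s: 17.5
tcp_pos: [0.5594, -0.036, 0.06]
tool_rot: [[0.12, 0.993, -0.0], [0.993, -0.12, 0.0], [0.0, -0.0, -1.0]]
ft_force: [0.4, 0.5, -6.5]
grip_width: 0.27
```

Call:
arm_command --motion '[{"dr": [0,0,0],"dp": [0,0,1.5],"hand": 0},{"dr": [0,0,0],"dp": [0,0,1.5],"hand": 0},{"dr": [0,0,0],"dp": [0,0,1],"hand": 0},{"dr": [0,0,0],"dp": [0,0,0],"hand": 0},{"dr": [0,0,0],"dp": [0,0,0],"hand": 0}]'

```text
time_s: 18.0
tcp_pos: [0.5594, -0.036, 0.0559]
tool_rot: [[0.12, 0.993, -0.0], [0.993, -0.12, 0.0], [0.0, -0.0, -1.0]]
ft_force: [0.2, 1.4, -5.9]
grip_width: 0.271
```

Call:
arm_command --motion '[{"dr": [0,0,0],"dp": [0,0,1.5],"hand": 0},{"dr": [0,0,0],"dp": [0,0,1.5],"hand": 0},{"dr": [0,0,0],"dp": [0,0,1.5],"hand": 0},{"dr": [0,0,0],"dp": [0,0,1],"hand": 0},{"dr": [0,0,0],"dp": [0,0,1],"hand": 0},{"dr": [0,0,0],"dp": [0,0,0],"hand": 0},{"dr": [0,0,0],"dp": [0,0,0],"hand": 0}]'

```text
time_s: 18.7
tcp_pos: [0.5594, -0.036, 0.0494]
tool_rot: [[0.12, 0.993, 0.0], [0.993, -0.12, 0.0], [0.0, 0.0, -1.0]]
ft_force: [0.6, 2.6, -6.1]
grip_width: 0.272
```

Call:
arm_command --motion '[{"dr": [0,0,0],"dp": [0,0,0.7],"hand": 0},{"dr": [0,0,0],"dp": [0,0,0.5],"hand": 0},{"dr": [0,0,0],"dp": [0,0,0.3],"hand": 0},{"dr": [0,0,0],"dp": [0,0,0],"hand": 0},{"dr": [0,0,0],"dp": [0,0,0],"hand": 0}]'

```text
time_s: 19.2
tcp_pos: [0.5595, -0.036, 0.0483]
tool_rot: [[0.119, 0.993, 0.0], [0.993, -0.119, -0.0], [-0.0, 0.0, -1.0]]
ft_force: [-4.3, 2.9, 3.4]
grip_width: 0.271
```

Call:
arm_command --motion '[{"dr": [0,0,0],"dp": [0,0,0.4],"hand": 0},{"dr": [0,0,0],"dp": [0,0,0],"hand": 0},{"dr": [0,0,0],"dp": [0,0,0],"hand": 0},{"dr": [0,0,0],"dp": [0,0,0],"hand": 0}]'

```text
time_s: 19.6
tcp_pos: [0.5595, -0.036, 0.0483]
tool_rot: [[0.12, 0.993, 0.0], [0.993, -0.12, -0.0], [-0.0, 0.0, -1.0]]
ft_force: [-6.7, 2.3, 8.7]
grip_width: 0.27
```

```bash
python3 - <<'E'
from h import *
print([r.state()['ft_force'].round(1) for _ in range(2)])
for i in range(3):
    c=cap('scene'); print(r.state()['ft_force'].round(1),r.state()['tcp_pos'].round(4))
cv2.imwrite('pics/z10.png',cv2.resize(c['img'][180:275,215:325],None,fx=6,fy=6,interpolation=cv2.INTER_CUBIC))
E
```

```text
[array([-6.7,  2.3,  8.7]), array([-6.7,  2.3,  8.7])]
[-5.7  2.6  9. ] [ 0.5595 -0.036   0.0483]
[-5.7  2.9  9.6] [ 0.5595 -0.036   0.0484]
[-5.4  2.8  9. ] [ 0.5595 -0.036   0.0483]
```

View pics/z10.png

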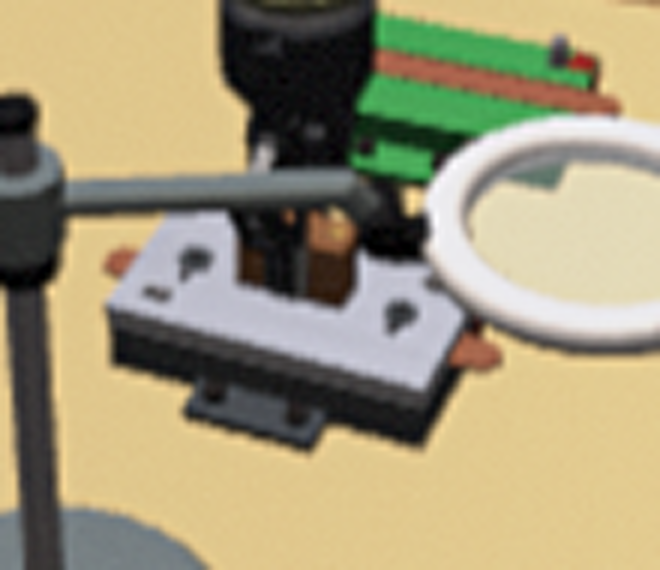

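Call:
arm_command --motion '[{"dr": [0,0,0],"dp": [0,0,0.5],"hand": 0},{"dr": [0,0,0],"dp": [0,0,0],"hand": 0},{"dr": [0,0,0],"dp": [0,0,0],"hand": 0},{"dr": [0,0,0],"dp": [0,0,0],"hand": 0},{"dr": [0,0,0],"dp": [0,0,0],"hand": 0},{"dr": [0,0,0],"dp": [0,0,0],"hand": 0}]'

```text
time_s: 20.35
tcp_pos: [0.5595, -0.036, 0.0483]
tool_rot: [[0.12, 0.993, 0.0], [0.993, -0.12, -0.001], [-0.001, 0.0, -1.0]]
ft_force: [-8.5, 2.7, 14.6]
grip_width: 0.268
```

```bash
python3 - <<'E'
from h import *
for i in range(2):
    c=cap('top'); print(r.state()['ft_force'].round(1),r.state()['tcp_pos'].round(4))
c2=cap('scene')
cv2.imwrite('pics/t11.png',c['img'])
X=world(c2)
hsv=cv2.cvtColor(c['img'],cv2.COLOR_BGR2HSV);X=world(c)
w=(hsv[...,1]<60)&(hsv[...,2]>130)&(abs(X[...,2]-.24)<.02)&(X[...,1]>0)
k=max(cv2.findContours(w.astype(np.uint8),0,cv2.CHAIN_APPROX_NONE)[0],key=len)[:,0]
print('lens',cv2.minEnclosingCircle((rayplane(c,k,.242)[:,:2]).astype(np.float32)))
X=world(c2)
for (u,v) in[(237,234),(242,222),(262,240),(280,240)]: print('scene plate z',X[v,u].round(4))
E
```

```text
[-8.2  2.4 15. ] [ 0.5595 -0.036   0.0483]
[-8.5  3.1 15.2] [ 0.5595 -0.036   0.0483]
lens ((0.7140715718269348, 0.13048668205738068), 0.07247372716665268)
scene plate z [ 0.6028 -0.1068  0.0331]
scene plate z [ 0.5484 -0.1076  0.0363]
scene plate z [ 0.6123 -0.0266  0.0359]
scene plate z [0.6062 0.0262 0.0429]
```

View pics/t11.png

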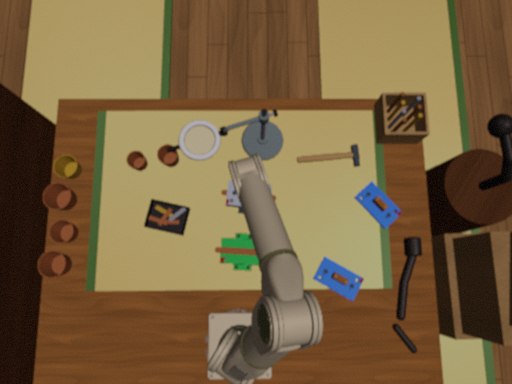

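```bash
python3 - <<'E'
from h import *
c=cap('scene');X=world(c);hsv=cv2.cvtColor(c['img'],cv2.COLOR_BGR2HSV)
m=(hsv[...,1]<50)&(hsv[...,2]>120)&(abs(X[...,0]-.56)<.08)&(abs(X[...,1]+.03)<.12)&(X[...,2]>.02)&(X[...,2]<.07)
m=cv2.erode(m.astype(np.uint8),np.ones((3,3)))>0
P=X[m]; A=np.c_[P[:,:2]-P[:,:2].mean(0),np.ones(len(P))]
print(len(P),np.linalg.lstsq(A,P[:,2],rcond=None)[0].round(4),r.state()['ft_force'].round(1))
r.finish_job()
E
```

```text
493 [0.0179 0.0002 0.0395] [-8.2  2.1 14. ]
the job is handed in; nothing more can be done
```

The job is handed in. The drill plate is seated on the jig with red corner on red corner, and the arm is still holding it pressed down.

I pushed the magnifier's head about 70° to the left, away from the plate. Then I gripped the silver plate by its wooden grip, turned it to match the jig and lowered it over both dowels.

**Last checks:**
- **Seating:** Tool height is 48.3 mm against 18.3 mm when I gripped the plate on the bench. That is exactly the 30 mm of the jig's top face. The depth image showed the plate flat, with about 1° of slope and its top at 39.5 mm. The expected height is 42 mm, and the gap is about the cameras' 2 mm calibration error.
- **Push:** The wrist reads 14–15 N upward, so plate and jig press on each other with about 20 N including the plate's weight. There is also about 8 N sideways, probably from the plate leaning on a dowel.
- **Magnifier:** The lens is about 0.23 m from the jig's centre and has stayed there since I released it.
- **Cups, hammer and tray:** The last top picture shows them where they were. I judged this by eye.
- **Time:** About 20 s of the 58 s were used.

**Disagreement:** The two cameras differed by about 4 mm on absolute positions. I used the top camera because it agreed with where the gripper closed on the grip. The plate then slid over both dowels without any vertical resistance.

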